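# Lift the clean collet with the tongs

### The job

The big collet on the tray has just been cleaned for storage and must not be touched by the gripper itself. Take the tongs up and off their peg, close their jaws on the big collet's straight upper part and lift it well clear of the tray, at least 12 cm above the bench. Finish while still holding it there, upright and still between the jaws, and leave everything else where it stands.

Things in the scene. Friction and masses are not known exactly. Their poses are not given: they have to be found in the camera images.
- tongs: sprung steel tongs, 90 g, hanging jaws down with their bow over the peg. Origin midway between the two arm pivots (y = +-12 mm), on the peg's axis while hanging; z up, arms spread along y, x along the peg away from its tip. Bow 24 mm in y, 18 mm in x, its top 8 mm above the origin. A spring holds the arms open; squeezing the grip plates closes the jaws, both arms alike.
- grip (a point): midway between the tongs' two flat grip plates, 34 mm below the tongs' origin. Plates: 18 mm wide in x, 32 mm tall (18 to 50 mm below the origin), 52 mm over their outer faces when open. Squeezing takes about 8 N at first, 10 N with the jaws 24 mm apart: a light squeeze carries the tongs, jaws still open (brisk moves swing them). Each mm off the plate width takes about 3 mm off the jaw gap.
- jaws (a point): midway between the two jaw pads, 100 mm below the tongs' origin. Pads 18 mm wide in x, 20 mm tall, lower ends 111 mm below the origin; open, 46 mm apart inside, about 60 mm over the outside. Jaws are 24 mm apart when the grip plates are 44.5 mm wide overall; empty they stop 4 mm apart.
- jaw_left: the tongs' arm on the tongs' +y side. Origin on its pivot, 12 mm to +y of the tongs' origin; axes parallel to the tongs' when open; turns about x as it closes
- jaw_right: the tongs' arm on the tongs' -y side, mirrored. Origin on its pivot, 12 mm to -y of the tongs' origin
- stand: fixed wooden stand with one steel peg. Origin on the bench straight below the hanging tongs' middle; same yaw as the hanging tongs. Peg 8 mm thick, level, 180 mm above the bench along x, from a slim 12 mm square post (near face x = +50 mm, top 186 mm high) to a turned-up tip at x = -24 mm, top 191 mm high. Base 100 mm wide in y, x = -35 to +95 mm, 14 mm thick.
- peg (a point): point on the peg's axis where the tongs hang, 180 mm above the stand's origin
- tray: fixed plywood tray, 150 mm in x, 280 mm in y, its floor 8 mm above the bench (rim 12 mm). Origin at the bench under its middle. Three steel parts stand on it in a row along its y, about 85 mm apart, in any order
- collet: the big collet, the tallest part on the tray: a steel piece standing on its flared foot of 32 mm diameter, which narrows to a straight shank of 24 mm diameter from 14 mm up to its top at 55 mm. Origin at the centre of its underside, z up. About 130 g
- small_collet: bystander: a collet of the same form but smaller, foot 22 mm, shank 16 mm, 34 mm tall, on the tray. Origin under its centre
- nut: bystander: hexagonal collet nut, 42 mm over its corners, 20 mm tall, on the tray. Origin under its centre
- dish: bystander: white dish of screws, 100 mm across, 28 mm tall, loose on the bench behind the others. Origin under its centre
- brush: bystander: a bench brush lying on the bench by the dish
- square: bystander: steel try square with a wooden stock lying on the bench at the right side
- sander: bystander: green detail sander, 130 mm by 90 mm, about 100 mm tall, at the left side of the bench. Origin under its sole
Things that resemble listed ones, but are neither listed nor needed, are in the scene too. What is shaped like the collet but orange or pink is not meant. Leave any green or red look-alike of the tongs alone.

How it is judged (in metres and radians):
On the way, in this order (a step that is already met when the one before it is completed fails the run):
1. the tongs are held by the fingers, off their peg and clear of the stand (contact force between the fingers and tongs above 1 N and contact force between tongs and stand below 0.05 N and distance between tongs and peg above 0.05 m), for 0.2 s.
2. both jaws are closed on the big collet (contact force between each of jaw_left, jaw_right and collet above 1 N), for 0.2 s.
At the end, for the whole second after the job is handed in: Tongs held by the fingers, off the stand; both jaws press the big collet (over 0.7 N each), its underside over 110 mm above the bench, tilt under 0.5 rad, slower than 0.05 m/s, touching only the tongs; other tray parts moved under 15 mm, other loose things under 20 mm (height (world z) of collet above 0.11 m and angle between collet's own z axis and vertical below 0.5 rad and contact force between each of jaw_left, jaw_right and collet above 0.7 N and contact force between the fingers and tongs above 1 N and contact force between each of tongs, collet and stand below 0.05 N and contact force between collet and tray below 0.05 N and contact force between collet and the fingers below 0.05 N and linear speed of collet below 0.05 m/s and distance of each of small_collet, nut from where it was at the start of the episode below 0.015 m and distance of each of dish, brush, square, sander from where it was at the start of the episode below 0.02 m); the arm keeps its last pose, push and grip.
It fails at once if the robot touches the clean collet itself (contact force between any of the fingers, the arm and collet above 0.3 N).
It fails at once if the collet is knocked over (angle between collet's own z axis and vertical above 0.9 rad).
It fails at once if another part on the tray is knocked away (distance of any of small_collet, nut from where it was at the start of the episode above 0.03 m).
It also fails if it takes over 50 s, if anything falls off the work surface, if the arm or the gripper's body presses on something with over 40 N, if the wrist force passes 120 N, or if a joint passes its speed limit or range.

### The arm

A 6-joint arm with a two-finger parallel gripper is mounted at the origin on the work surface. World frame = base frame: x ahead of the robot, y to its left, z up, the work surface at z = 0. Lengths are in m, angles in degrees, forces in N, time in s.
With the tool pointing down it reaches from about 0.3 to 0.95 m from the base axis. Payload 3.1 kg.
Tool frame: the origin (TCP) lies midway between the tips of the shut fingers; the grasp point (between the pads) lies 19 mm behind it; z points along the fingers, y is the direction in which the jaws open and shut (so a half turn about z gives the same grasp; the last joint's range is limited). The gripper opens to 85 mm and grips with 20 to 120 N. Pads are 22 mm wide; open, the fingers measure 114 mm over their backs; the gripper's body (76 mm by 85 mm) begins 54 mm behind the grasp point. The pads swing forward as they close: fully open they stand 13 mm farther back than shut.
Start: joints at [-76.874, 17.653, 93.61, -0, 68.738, -3.994], TCP at [0.184, -0.597, 0.231] pointing down, gripper open.
Joint ranges: [-175.34, 175.34], [-45.06, 112.39], [2.9, 150.54], [-68.45, 248.45], [3.09, 151.38], [-168.51, 168.51]. Speed limits (degrees/s): [159.86, 159.86, 180, 180, 180, 180].

### API

Orientations are given as [roll, pitch, yaw] about the fixed x, y, z axes, in that order (R = Rz(yaw) Ry(pitch) Rx(roll)).
In Python, from bench import state, get_image, job_done gives the robot as it stands. The module is installed in compiled form; this text tells all that it offers.
- The arm moves only by the shell command python3 -m handwheel 'ROWS' [FORCE]. ROWS is text: rows parted by semicolons, each of 7 numbers parted by spaces: the shift along the tool's x, y, z in m, then the turn, a rotation vector about the tool's x, y, z in rad, then the closure, from 0 (fully open) to 1 (shut). A call has 1 to 5 rows; each row shifts and turns the commanded pose from where the row before left it, along the tool's axes as they then stand; what a row does not reach is not made up. A row lasts 1/10 s, in which the tool goes at most 50 mm and 8.59 degrees, less where a joint would pass 70% of its speed; a pose out of reach is approached as far as the arm can. A call with a gripper value outside its range is refused whole. The fingers move at their own pace and stop on an object; FORCE is the grip in N (left out, the last holds). Time passes only in rows, so rows that do not move let the fingers close. It gives the time, the measured TCP pose, the force and the opening at its end, in the units of the state.
- state(): the state, without advancing time (a new reading comes with each control period).
- get_image(name): name is "side" or "top" or "wrist"; returns a dict with "pixels" (400x640x3 uint8, red, green, blue), "intrinsics" (3x3 intrinsics, pixels), "pose" (4x4, takes a point from camera to world coordinates). Camera axes: x right, y down, z forward; pixel columns grow to the right and rows downward; lengths in m; the calibration is good to about 2 mm. A picture is of the moment at which its call begins. There is no depth.
- job_done(): hands the job in, once; it reports no verdict.
The state is a dict: "clock": time; "joint_pos": joint angles; "dq": joint speeds; "joint_efforts": joint torques, N m; "tool_pos": TCP position; "eef_rot": TCP orientation; "wrist_force": force on the tool from outside, world axes, zero at the start; "torque": the same for the moment, N m; "width": finger opening in m.
Only numpy, scipy, OpenCV 4.12 (cv2) and the standard library are available. Lean on these libraries where they do the work, as an engineer would, in place of code of your own. Each camera call takes 0.05 s, during which the arm holds its last target. There are 200 camera calls.

## Working session

There is one attempt and no reset: what is moved stays moved. The work goes in short steps, Python scripts to look and compute and a shell command to move; the robot and the scene stay as the last step left them, time stands still between calls to the robot, and variables do not carry over. Pictures are saved under pics/ and viewed, about 8 in all and at most 12, crops included, and the job is handed in when it is done.

```bash
mkdir -p pics; python3 - <<'E'
from bench import *
import cv2,numpy as np
print(state())
for n in("side","top"):
    d=get_image(n);cv2.imwrite(f"pics/{n}0.png",d["pixels"][:,:,::-1]);print(n,d["intrinsics"],d["pose"])
E
```

```text
{'clock': 0.0, 'joint_pos': array([-7.68723222e+01,  1.77055119e+01,  9.36883365e+01,  1.13042052e-03,
        6.87383368e+01, -3.99432807e+00]), 'dq': array([-0.10390552, -0.02934392, -0.01765822,  0.03121086, -0.03271615,
        0.05724141]), 'joint_efforts': array([ 2.07351763e-04, -4.15255094e+01, -2.76665157e+01, -2.25507148e-05,
        1.01758505e-02, -8.50288906e-08]), 'tool_pos': array([ 0.18378986, -0.59651228,  0.23004598]), 'eef_rot': array([-1.79868209e+02, -1.02576846e-02,  1.71215830e+01]), 'wrist_force': array([ 0.25106359, -0.6806712 , -0.09018823]), 'torque': array([-0.01519459,  0.04014274, -0.04546101]), 'width': 0.08510356152135144}
side [[404.09307898   0.         318.98615409]
 [  0.         404.09307898 199.91545041]
 [  0.           0.           1.        ]] [[-0.92261111 -0.29422646  0.24943841  0.31828893]
 [-0.38534744  0.73189154 -0.56199833  0.64910418]
 [-0.01720708 -0.61462636 -0.78863069  1.01646386]
 [ 0.          0.          0.          1.        ]]
top [[490.86472512   0.         318.6207425 ]
 [  0.         490.86472512 202.42674998]
 [  0.           0.           1.        ]] [[ 2.98971073e-02 -9.85610696e-01  1.66366219e-01  3.52838982e-01]
 [-9.99552565e-01 -2.93281737e-02  5.87600430e-03 -1.11273878e-02]
 [-9.12235330e-04 -1.66467456e-01 -9.86046527e-01  1.62457840e+00]
 [ 0.00000000e+00  0.00000000e+00  0.00000000e+00  1.00000000e+00]]
```

View pics/side0.png

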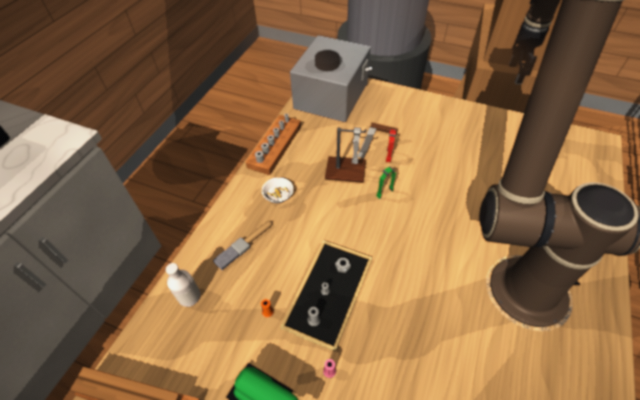

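View pics/top0.png

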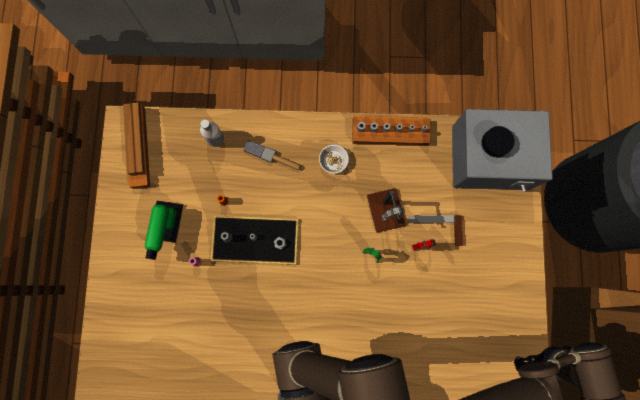

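The side view shows the stand at (347,160), the tray parts at (343,265), (325,288) and (313,317), and the big collet as the tallest of them at (313,317). In the top view the stand is at (388,210) and the collet at (225,237). I'll zoom in on both.

```bash
cat > h.py <<'E'
import numpy as np,cv2
from bench import *
def ray(d,u,v):
    K,T=d["intrinsics"],d["pose"]; r=T[:3,:3]@np.linalg.solve(K,[u,v,1]); return T[:3,3],r
def onz(d,u,v,z):
    o,r=ray(d,u,v); return o+r*(z-o[2])/r[2]
def proj(d,P):
    K,T=d["intrinsics"],d["pose"]; p=K@(T[:3,:3].T@(np.array(P)-T[:3,3])); return p[:2]/p[2]
def crop(d,x,y,w,h,s): return cv2.resize(d["pixels"][y:y+h,x:x+w,::-1],None,fx=s,fy=s,interpolation=cv2.INTER_CUBIC)
E
python3 - <<'E'
from h import *
a=get_image("top");b=get_image("side")
A=np.hstack([crop(a,355,175,65,65,6),crop(b,315,115,65,65,6)]);B=np.hstack([crop(a,205,205,100,65,3.9),crop(b,280,235,100,115,3.9)[:253]])
B=np.vstack([np.hstack([crop(a,205,210,100,60,3.9)]) ])
C=crop(b,280,235,100,60,3.9); C=crop(b,280,290,100,60,3.9)
R=np.hstack([B,C]);im=np.vstack([A,R]) if A.shape[1]==R.shape[1] else None
print(A.shape,R.shape)
cv2.imwrite("pics/z.png",im if im is not None else A); cv2.imwrite("pics/z2.png",R)
E
```

```text
Traceback (most recent call last):
ValueError: all the input array dimensions except for the concatenation axis must match exactly, but along dimension 0, the array at index 0 has size 254 and the array at index 1 has size 253
```

```bash
python3 - <<'E'
from h import *
a=get_image("top");b=get_image("side")
A=np.hstack([crop(a,355,175,65,65,6),crop(b,315,115,65,65,6)])
R=np.hstack([crop(a,205,215,65,30,6),crop(b,295,295,65,30,6)])
cv2.imwrite("pics/z.png",np.vstack([A,R]))
E
```

```text
(no output)
```

View pics/z.png

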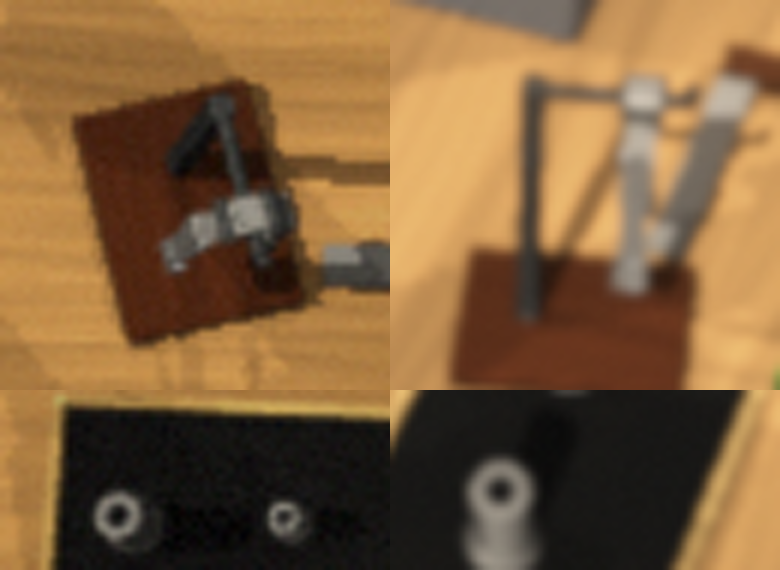

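Crop pixels that matter: the top view has the post top at (220,104), bow at (248,214), tip at (261,250) and collet top at (118,515). The side view has the post at (537,80), bow at (643,88), tip at (690,95) and collet at (500,490).

```bash
python3 - <<'E'
from h import *
a=get_image("top");b=get_image("side")
f=lambda c,o:(c+.5)/6-.5+o
def tri(p,q):
    o1,r1=ray(a,*p);o2,r2=ray(b,*q)
    A=np.stack([r1,-r2],1);s=np.linalg.lstsq(A,o2-o1,rcond=None)[0]
    x,y=o1+s[0]*r1,o2+s[1]*r2; return (x+y)/2,np.linalg.norm(x-y)
for n,p,q,z in [("post",(f(220,355),f(104,175)),(f(147,315),f(80,115)),.186),("bow",(f(248,355),f(214,175)),(f(253,315),f(88,115)),.188),("tip",(f(261,355),f(250,175)),(f(300,315),f(95,115)),.191),
 ("collet",(f(118,205),f(125,215)),(f(110,295),f(100,295)),.063),("small",(f(285,205),f(127,215)),None,.042)]:
    print(n,onz(a,*p,z).round(4), (onz(b,*q,z).round(4),tri(p,q)) if q else "")
# base corners top (z=.014)
for c in [(75,120),(242,82),(303,303),(135,345)]: print(onz(a,f(c[0],355),f(c[1],175),.014).round(4))
for c in [(64,10),(50,180)]: print("tray",onz(a,f(c[0],205),f(c[1],215),.012).round(4))
E
```

```text
post [ 0.6338 -0.2181  0.186 ] (array([ 0.6309, -0.2199,  0.186 ]), (array([ 0.63189177, -0.21815526,  0.18766915]), np.float64(0.0031188418040879857)))
bow [ 0.5786 -0.2319  0.188 ] (array([ 0.5788, -0.2318,  0.188 ]), (array([ 0.57868259, -0.23193308,  0.1879076 ]), np.float64(0.0002322626277200603)))
tip [ 0.5604 -0.2379  0.191 ] (array([ 0.5544, -0.2324,  0.191 ]), (array([ 0.55883811, -0.23928702,  0.18448514]), np.float64(0.00497540272231398)))
collet [0.5007 0.296  0.063 ] (array([0.4997, 0.2961, 0.063 ]), (array([0.50025857, 0.29597632, 0.06248143]), np.float64(0.000893540587896875)))
small [0.5042 0.2101 0.042 ] 
[ 0.6559 -0.1623  0.014 ]
[ 0.6802 -0.2551  0.014 ]
[ 0.5572 -0.2891  0.014 ]
[ 0.5313 -0.197   0.014 ]
tray [0.5682 0.3398 0.012 ]
tray [0.4742 0.3413 0.012 ]
```

```bash
python3 -m handwheel '0 0 -0.02 0 0 0.031 0; 0 0 -0.02 0 0 0 0; 0.02 -0.01 0 0 0 0 0; 0.04 -0.02 0 0 0 0 0; 0.04 -0.02 0 0 0 0 0'
python3 -m handwheel '0.04 -0.02 0 0 0 0 0; 0.04 -0.02 0 0 0 0 0; 0.04 -0.02 0 0 0 0 0; 0.04 -0.02 0 0 0 0 0; 0.04 -0.02 0 0 0 0 0'
python3 -m handwheel '0.04 -0.02 0 0 0 0 0; 0.04 -0.02 0 0 0 0 0; 0.02 -0.01 0 0 0 0 0; 0 0 0 0 0 0 0; 0 0 0 0 0 0 0'
cat >> h.py <<'E'
from scipy.spatial.transform import Rotation as Ro
def delta(goal,yaw=None):
    s=state();R=Ro.from_euler("xyz",s["eef_rot"],degrees=True).as_matrix()
    print("tcp",s["tool_pos"].round(4),s["eef_rot"].round(2),"w",round(s["width"],4),"F",s["wrist_force"].round(1),"t",s["clock"])
    print("tool delta",(R.T@(np.array(goal)-s["tool_pos"])).round(4))
    if yaw is not None:
        print("rotvec",(Ro.from_matrix(R.T@Ro.from_euler("xyz",[180,0,yaw],degrees=True).as_matrix())).as_rotvec().round(4))
E
python3 - <<'E'
from h import *
delta([.578,-.2328,.27],15.3)
w=get_image("wrist");print(w["pose"].round(3),w["intrinsics"][0])
cv2.imwrite("pics/w1.png",w["pixels"][:,:,::-1])
for P in ([.578,-.2328,.188],[.5548,-.2391,.191],[.628,-.219,.186]): print(proj(w,P))
E
```

```text
clock: 0.9
tool_pos: [0.2675, -0.5223, 0.2716]
eef_rot: [180.0, -0.0, 15.2]
wrist_force: [0.4, -0.4, -0.2]
width: 0.0855
clock: 1.4
tool_pos: [0.4347, -0.372, 0.2716]
eef_rot: [180.0, -0.0, 15.3]
wrist_force: [1.1, -0.5, -1.0]
width: 0.0855
clock: 1.9
tool_pos: [0.5167, -0.2984, 0.2712]
eef_rot: [180.0, 0.1, 15.4]
wrist_force: [-0.3, -0.5, 0.8]
width: 0.085
tcp [ 0.5167 -0.2984  0.2712] [1.7999e+02 5.0000e-02 1.5430e+01] w 0.085 F [-0.3 -0.5  0.8] t 1.9
tool delta [ 0.0765 -0.0469  0.0011]
rotvec [0.0002 0.0009 0.0022]
[[ 0.266 -0.914 -0.306  0.596]
 [-0.964 -0.252 -0.084 -0.277]
 [-0.     0.317 -0.948  0.413]
 [ 0.     0.     0.     1.   ]] [327.85907447   0.         321.08037833]
[248.8857564  100.53235518]
[250.30262693 138.07850138]
[243.65578024  11.90475629]
```

View pics/w1.png

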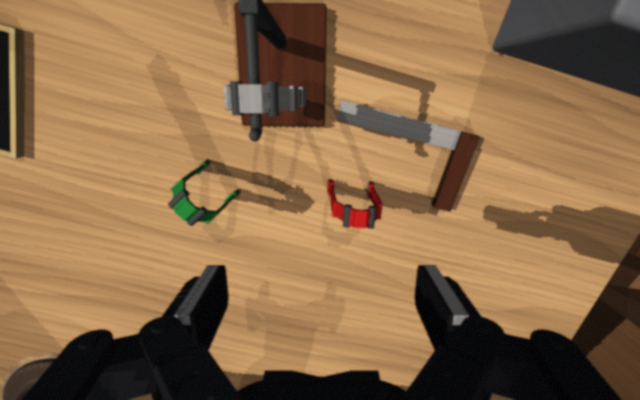

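The wrist view puts the bow at about (253,98) and the peg tip at about (256,134), some 4 px right of my prediction (about 3 mm). I'll centre over the tongs and check again.

```bash
python3 -m handwheel '0.02 -0.012 0 0 0 0.002 0; 0.036 -0.022 0 0 0 0 0; 0.02 -0.01 0 0 0 0 0; 0 0 0 0 0 0 0; 0 0 0 0 0 0 0'
python3 - <<'E'
from h import *
w=get_image("wrist")
delta([.578,-.2335,.27],15.3)
for P in ([.578,-.2335,.188],[.5548,-.2398,.191],[.628,-.2198,.186]): print(proj(w,P))
cv2.imwrite("pics/w2.png",w["pixels"][130:400,160:480,::-1].repeat(2,0).repeat(2,1))
E
```

```text
clock: 2.45
tool_pos: [0.5776, -0.2373, 0.2711]
eef_rot: [180.0, 0.1, 15.2]
wrist_force: [-1.2, -0.5, -0.1]
width: 0.085
tcp [ 0.5774 -0.2375  0.2711] [1.7998e+02 7.0000e-02 1.5150e+01] w 0.0852 F [ 0.2 -0.6 -1.4] t 2.5
tool delta [ 0.0017 -0.0037  0.0011]
rotvec [ 0.0003  0.0012 -0.0027]
[315.51775535 208.20988588]
[315.62403333 239.98085135]
[314.98902885 135.98942035]
```

View pics/w2.png

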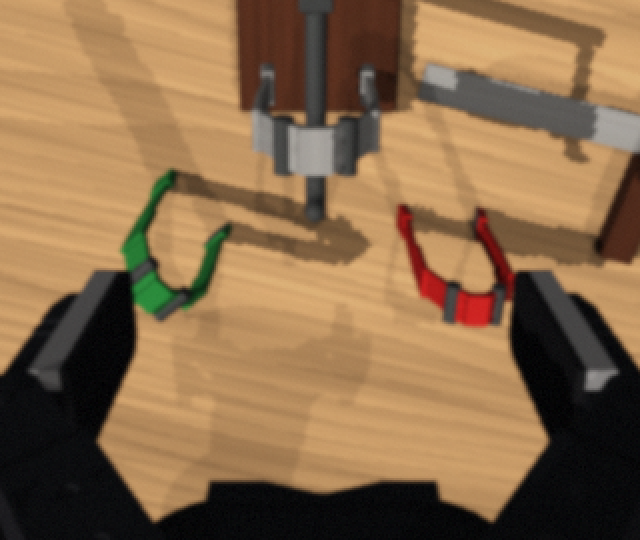

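Bow is at image (317.5,204) and the peg runs vertically in the image, so yaw is aligned. The correction needed is about +3.5 mm in x and -3 mm in y; then I descend.

```bash
python3 -m handwheel '0.0035 -0.003 0.01 0 0 0 0; 0 0 0.03 0 0 0 0; 0 0 0.03 0 0 0 0; 0 0 0.02 0 0 0 0; 0 0 0 0 0 0 0'
python3 -m handwheel '0 0 0.02 0 0 0 0; 0 0 0.02 0 0 0 0; 0 0 0.012 0 0 0 0; 0 0 0 0 0 0 0.2; 0 0 0 0 0 0 0.2' 20
python3 -m handwheel '0 0 0 0 0 0 0.25; 0 0 0 0 0 0 0.25; 0 0 0 0 0 0 0.3; 0 0 0 0 0 0 0.3; 0 0 0 0 0 0 0.3'
```

```text
clock: 3.0
tool_pos: [0.5773, -0.2316, 0.1764]
eef_rot: [-179.7, 0.4, 15.1]
wrist_force: [-0.4, 1.5, 0.5]
width: 0.0854
clock: 3.5
tool_pos: [0.5815, -0.2328, 0.13]
eef_rot: [180.0, -0.0, 15.2]
wrist_force: [1.3, -0.5, -0.9]
width: 0.0683
clock: 4.0
tool_pos: [0.5812, -0.2323, 0.1295]
eef_rot: [180.0, -0.0, 15.2]
wrist_force: [-0.2, 0.3, 0.2]
width: 0.0601
```

```bash
python3 -m handwheel '0 0 0 0 0 0 0.36; 0 0 0 0 0 0 0.38; 0 0 0 0 0 0 0.39; 0 0 0 0 0 0 0.39; 0 0 0 0 0 0 0.39'
python3 -m handwheel '0 0 0 0 0 0 0.4; 0 0 0 0 0 0 0.41; 0 0 0 0 0 0 0.41; 0 0 0 0 0 0 0.41; 0 0 0 0 0 0 0.41'
python3 - <<'E'
from h import *
w=get_image("wrist");b=get_image("side")
cv2.imwrite("pics/g.png",np.hstack([cv2.resize(w["pixels"][100:400,160:480,::-1],(480,450)),crop(b,315,75,75,110,4.1)[:450]]))
E
```

```text
clock: 4.5
tool_pos: [0.5812, -0.2323, 0.1295]
eef_rot: [180.0, -0.0, 15.2]
wrist_force: [-0.8, 0.8, 2.2]
width: 0.0523
clock: 5.0
tool_pos: [0.5813, -0.2327, 0.1295]
eef_rot: [180.0, -0.0, 15.2]
wrist_force: [1.1, -1.5, 1.6]
width: 0.0506
```

View pics/g.png

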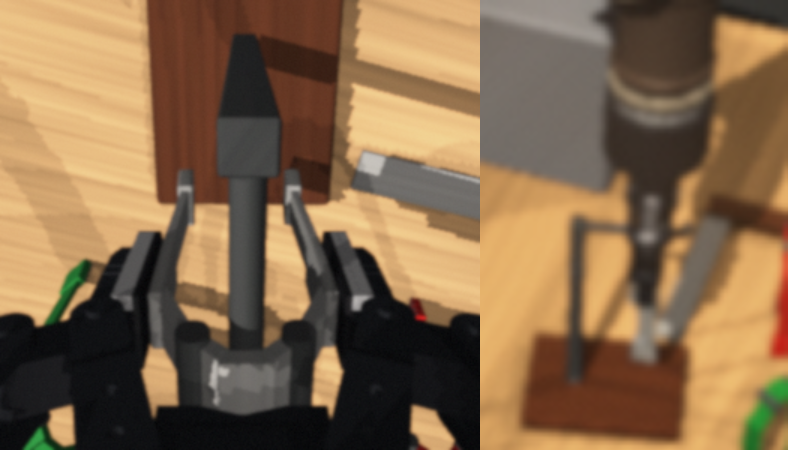

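The pads sit on both plates, with the jaws below still open. I'll lift gently.

```bash
python3 -m handwheel '0 0 0 0 0 0 0.425; 0 0 0 0 0 0 0.425; 0 0 -0.002 0 0 0 0.425; 0 0 -0.004 0 0 0 0.425; 0 0 -0.007 0 0 0 0.425'
python3 -m handwheel '0 0 -0.01 0 0 0 0.425; 0 0 -0.012 0 0 0 0.425; 0 0 -0.012 0 0 0 0.425; 0 0 -0.012 0 0 0 0.425; 0 0 -0.012 0 0 0 0.425'
python3 -m handwheel '0 0 -0.012 0 0 0 0.425; 0 0 -0.012 0 0 0 0.425; 0 0 -0.012 0 0 0 0.425; 0 0 -0.012 0 0 0 0.425; 0 0 -0.012 0 0 0 0.425'
python3 -m handwheel '0 0 -0.012 0 0 0 0.425; 0 0 -0.006 0 0 0 0.425; 0 0 -0.002 0 0 0 0.425; 0 0 0 0 0 0 0.425; 0 0 0 0 0 0 0.425'
python3 - <<'E'
from h import *
delta([.500,.296,.27],15.2)
E
```

```text
clock: 5.6
tool_pos: [0.5799, -0.2315, 0.1412]
eef_rot: [-179.9, 0.1, 15.2]
wrist_force: [0.3, 0.0, -0.7]
width: 0.0494
clock: 6.1
tool_pos: [0.5814, -0.2325, 0.2019]
eef_rot: [180.0, -0.0, 15.2]
wrist_force: [-1.0, -0.3, -1.4]
width: 0.0494
clock: 6.6
tool_pos: [0.5811, -0.2323, 0.2612]
eef_rot: [-180.0, 0.0, 15.2]
wrist_force: [-0.5, -1.0, -1.1]
width: 0.049
clock: 7.1
tool_pos: [0.5807, -0.2322, 0.2795]
eef_rot: [-179.9, 0.1, 15.2]
wrist_force: [0.3, -0.0, -1.3]
width: 0.0493
tcp [ 0.5807 -0.2322  0.2795] [-1.7994e+02  6.0000e-02  1.5230e+01] w 0.0493 F [ 0.3 -0.  -1.3] t 7.1
tool delta [ 0.0609 -0.5308  0.01  ]
rotvec [-0.001   0.0011  0.0005]
```

```bash
python3 -m handwheel '0.0003 -0.003 0 0 0 0 0.425; 0.0008 -0.007 0 0 0 0 0.425; 0.0014 -0.012 0 0 0 0 0.425; 0.0018 -0.016 0 0 0 0 0.425; 0.0023 -0.02 0 0 0 0 0.425'
python3 -m handwheel '0.0023 -0.02 0 0 0 0 0.425; 0.0023 -0.02 0 0 0 0 0.425; 0.0023 -0.02 0 0 0 0 0.425; 0.0023 -0.02 0 0 0 0 0.425; 0.0023 -0.02 0 0 0 0 0.425'
python3 -m handwheel '0.0023 -0.02 0 0 0 0 0.425; 0.0023 -0.02 0 0 0 0 0.425; 0.0023 -0.02 0 0 0 0 0.425; 0.0023 -0.02 0 0 0 0 0.425; 0.0023 -0.02 0 0 0 0 0.425'
python3 -m handwheel '0.0023 -0.02 0 0 0 0 0.425; 0.0023 -0.02 0 0 0 0 0.425; 0.0023 -0.02 0 0 0 0 0.425; 0.0023 -0.02 0 0 0 0 0.425; 0.0023 -0.02 0 0 0 0 0.425'
python3 -m handwheel '0.0023 -0.02 0 0 0 0 0.425; 0.0023 -0.02 0 0 0 0 0.425; 0.0023 -0.02 0 0 0 0 0.425; 0.0023 -0.02 0 0 0 0 0.425; 0.0023 -0.02 0 0 0 0 0.425'
python3 -m handwheel '0.0023 -0.02 0 0 0 0 0.425; 0.0021 -0.018 0 0 0 0 0.425; 0.0018 -0.016 0 0 0 0 0.425; 0.0014 -0.012 0 0 0 0 0.425; 0.0008 -0.007 0 0 0 0 0.425'
python3 -m handwheel '0 0 0 0 0 0 0.425; 0 0 0 0 0 0 0.425; 0 0 0 0 0 0 0.425; 0 0 0 0 0 0 0.425; 0 0 0 0 0 0 0.425'
python3 - <<'E'
from h import *
delta([.500,.296,.27],15.2)
a=get_image("top");b=get_image("side");w=get_image("wrist")
cv2.imwrite("pics/c.png",np.hstack([crop(b,265,230,90,112,4)[:448],cv2.resize(w["pixels"][:,120:520,::-1],(440,440))[:440] if 0 else cv2.resize(w["pixels"][:,120:520,::-1],(440,448))]))
for d in (b,w): print(proj(d,[.5,.296,.063]),proj(d,[.5,.296,.022]))
E
```

```text
clock: 7.6
tool_pos: [0.5719, -0.1732, 0.2802]
eef_rot: [-180.0, -0.0, 15.2]
wrist_force: [0.3, 0.7, -0.7]
width: 0.0495
clock: 8.1
tool_pos: [0.5564, -0.0727, 0.2805]
eef_rot: [-180.0, -0.0, 15.3]
wrist_force: [0.3, 0.1, -0.8]
width: 0.049
clock: 8.6
tool_pos: [0.541, 0.0267, 0.2805]
eef_rot: [-180.0, -0.0, 15.3]
wrist_force: [-0.4, 0.0, -0.8]
width: 0.0493
clock: 9.1
tool_pos: [0.5255, 0.126, 0.2805]
eef_rot: [-180.0, -0.0, 15.3]
wrist_force: [-0.3, 0.2, -0.2]
width: 0.0497
clock: 9.6
tool_pos: [0.5101, 0.2254, 0.2805]
eef_rot: [-180.0, -0.0, 15.3]
wrist_force: [0.0, -1.5, -1.0]
width: 0.0492
clock: 10.1
tool_pos: [0.4998, 0.2974, 0.2804]
eef_rot: [-180.0, -0.0, 15.3]
wrist_force: [0.3, -0.3, -0.7]
width: 0.0496
clock: 10.6
tool_pos: [0.5007, 0.2955, 0.2803]
eef_rot: [180.0, 0.0, 15.2]
wrist_force: [-0.7, -0.5, -1.4]
width: 0.0494
tcp [0.5007 0.2955 0.2803] [180.     0.    15.18] w 0.0494 F [-0.7 -0.5 -1.4] t 10.6
tool delta [-0.0005 -0.0007  0.0103]
rotvec [ 0.0001  0.     -0.0004]
[312.82775531 311.16612613] [313.29875958 317.57238353]
[320.31412462 169.58023275] [320.41087195 162.14127192]
```

View pics/c.png

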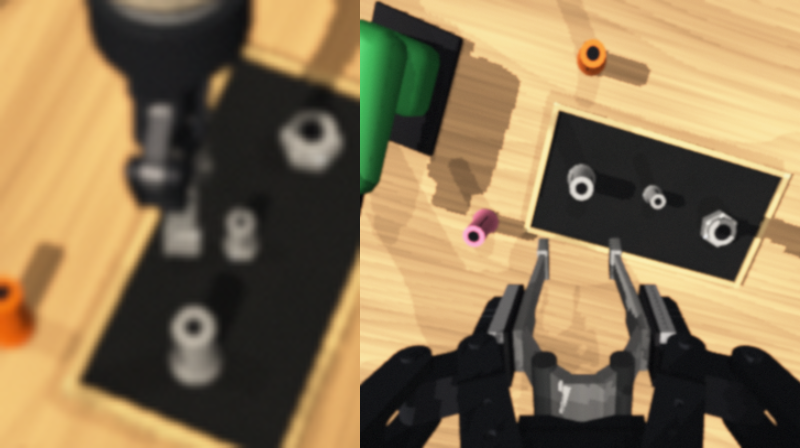

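Tongs hang still, with jaw tips at wrist pixel (318.6,~212) and side pixel (310.7,293). I'll check those against the model.

```bash
python3 - <<'E'
from h import *
w=get_image("wrist");b=get_image("side")
c,s=np.cos(np.radians(15.2)),np.sin(np.radians(15.2))
X=np.array([c,s,0]);Y=np.array([-s,c,0])
for dx in(-.004,-.002,0,.002):
    o=np.array([.5007,.2955,.2803+.0505])+dx*X
    pr=lambda d,x,y,z:proj(d,o+x*X+y*Y+[0,0,z]).round(1)
    print(dx,"wrist L/R front low",pr(w,.009,.022,-.111),pr(w,.009,-.022,-.111),"side outer low -x,+x",pr(b,-.009,.026,-.111),pr(b,.009,.026,-.111),pr(b,0,.026,-.091))
cv2.imwrite("pics/c2.png",np.hstack([crop(b,295,270,30,30,12),crop(w,270,195,100,90,4)]))
E
```

```text
-0.004 wrist L/R front low [287.5 214.7] [354.1 214.7] side outer low -x,+x [314.8 293.8] [306.4 292.8] [310.3 289.2]
-0.002 wrist L/R front low [287.4 211.8] [354.2 211.8] side outer low -x,+x [313.9 293.7] [305.5 292.7] [309.3 289. ]
0 wrist L/R front low [287.3 209. ] [354.2 209. ] side outer low -x,+x [313.  293.6] [304.6 292.6] [308.4 288.9]
0.002 wrist L/R front low [287.2 206.1] [354.3 206.1] side outer low -x,+x [312.  293.5] [303.6 292.5] [307.4 288.8]
```

View pics/c2.png

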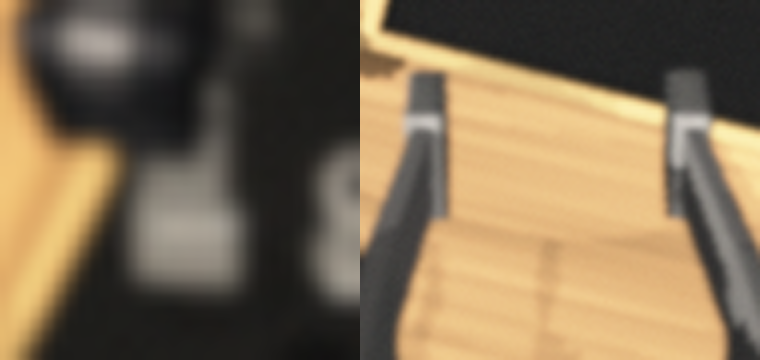

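Wrist and side both put the jaws about 3.5 mm to -x of the TCP, and the height matches. I'll correct for that, descend to just above the collet and check.

```bash
python3 -m handwheel '0.002 0.0007 0.003 0 0 0 0.425; 0.002 0.0008 0.007 0 0 0 0.425; 0 0 0.012 0 0 0 0.425; 0 0 0.016 0 0 0 0.425; 0 0 0.016 0 0 0 0.425'
python3 -m handwheel '0 0 0.016 0 0 0 0.425; 0 0 0.016 0 0 0 0.425; 0 0 0.016 0 0 0 0.425; 0 0 0.013 0 0 0 0.425; 0 0 0.01 0 0 0 0.425'
python3 -m handwheel '0 0 0.006 0 0 0 0.425; 0 0 0.003 0 0 0 0.425; 0 0 0 0 0 0 0.425; 0 0 0 0 0 0 0.425; 0 0 0 0 0 0 0.425'
python3 - <<'E'
from h import *
delta([.504,.296,.0955],15.2)
w=get_image("wrist");b=get_image("side")
cv2.imwrite("pics/d.png",np.hstack([crop(b,285,270,60,75,6),crop(w,250,170,140,150,3)]))
print(proj(w,[.5,.296,.063]),proj(b,[.5,.296,.063]))
E
```

```text
clock: 11.35
tool_pos: [0.5044, 0.2955, 0.2246]
eef_rot: [180.0, 0.1, 15.2]
wrist_force: [0.2, -0.8, -2.4]
width: 0.0494
clock: 11.85
tool_pos: [0.5039, 0.2952, 0.1533]
eef_rot: [180.0, 0.1, 15.2]
wrist_force: [-0.3, 0.5, -1.4]
width: 0.0493
clock: 12.35
tool_pos: [0.5053, 0.2959, 0.1471]
eef_rot: [-180.0, -0.1, 15.2]
wrist_force: [-0.3, -0.0, -0.7]
width: 0.0493
tcp [0.5053 0.2959 0.1471] [-1.7998e+02 -9.0000e-02  1.5230e+01] w 0.0493 F [-0.3 -0.  -0.7] t 12.35
tool delta [-0.0013 -0.0004  0.0516]
rotvec [-0.0003 -0.0016  0.0006]
[318.49582479 216.32318162] [312.82775531 311.16612613]
```

View pics/d.png

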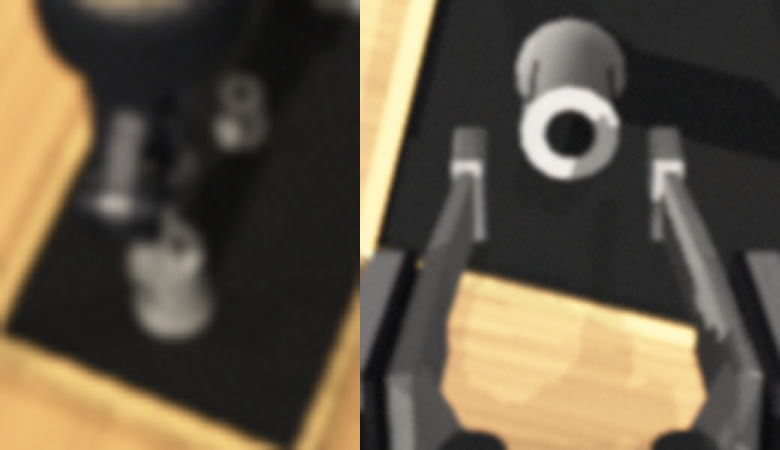

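The collet is centred between the jaws in y (wrist pixel 320 against 319.5) and about 1 mm toward -x. Going down around the shank.

```bash
python3 -m handwheel '-0.001 0 0.003 0 0 0 0.425; 0 0 0.006 0 0 0 0.425; 0 0 0.009 0 0 0 0.425; 0 0 0.009 0 0 0 0.425; 0 0 0.009 0 0 0 0.425'
python3 -m handwheel '0 0 0.008 0 0 0 0.425; 0 0 0.005 0 0 0 0.425; 0 0 0.0025 0 0 0 0.425; 0 0 0 0 0 0 0.425; 0 0 0 0 0 0 0.425'
python3 -m handwheel '0 0 0 0 0 0 0.44; 0 0 0 0 0 0 0.45; 0 0 0 0 0 0 0.46; 0 0 0 0 0 0 0.465; 0 0 0 0 0 0 0.465'
python3 -m handwheel '0 0 0 0 0 0 0.47; 0 0 0 0 0 0 0.475; 0 0 0 0 0 0 0.48; 0 0 0 0 0 0 0.48; 0 0 0 0 0 0 0.48' 30
```

```text
clock: 12.95
tool_pos: [0.5033, 0.2951, 0.109]
eef_rot: [180.0, 0.1, 15.2]
wrist_force: [0.2, -0.1, -0.8]
width: 0.0493
clock: 13.45
tool_pos: [0.5041, 0.2955, 0.0951]
eef_rot: [-180.0, -0.0, 15.2]
wrist_force: [-0.3, -0.1, -0.8]
width: 0.0493
clock: 13.95
tool_pos: [0.5041, 0.2952, 0.095]
eef_rot: [180.0, -0.0, 15.2]
wrist_force: [1.2, -0.5, 0.7]
width: 0.0465
clock: 14.45
tool_pos: [0.5041, 0.2953, 0.095]
eef_rot: [180.0, -0.0, 15.2]
wrist_force: [0.8, -1.8, 1.2]
width: 0.0463
```

Fingers stopped at 46.3 mm, so the jaws are on the shank (I grip slightly high on the plates). Firming up the squeeze, then lifting.

```bash
python3 -m handwheel '0 0 0 0 0 0 0.5; 0 0 0 0 0 0 0.52; 0 0 0 0 0 0 0.55; 0 0 0 0 0 0 0.6; 0 0 0 0 0 0 0.6' 60
python3 -m handwheel '0 0 0 0 0 0 0.6; 0 0 -0.001 0 0 0 0.6; 0 0 -0.002 0 0 0 0.6; 0 0 -0.003 0 0 0 0.6; 0 0 -0.004 0 0 0 0.6'
python3 - <<'E'
from h import *
w=get_image("wrist");b=get_image("side")
cv2.imwrite("pics/e.png",np.hstack([crop(b,285,270,60,75,6),crop(w,250,170,140,150,3)]))
E
```

```text
clock: 14.95
tool_pos: [0.5039, 0.2954, 0.0949]
eef_rot: [-180.0, -0.0, 15.2]
wrist_force: [0.4, -1.4, 3.4]
width: 0.0451
clock: 15.45
tool_pos: [0.503, 0.2953, 0.1043]
eef_rot: [-180.0, 0.1, 15.2]
wrist_force: [-0.9, 0.9, -1.5]
width: 0.0457
```

View pics/e.png

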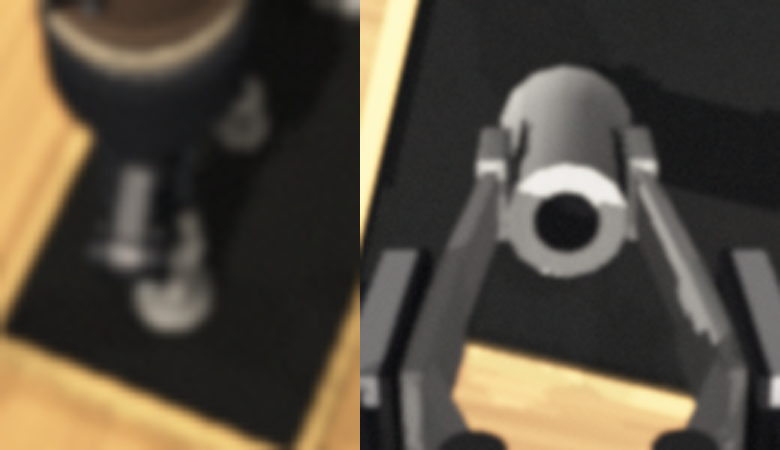

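The wrist view shows both jaws on the shank around (565,200), with the collet upright and held. Lifting about 130 mm more.

```bash
python3 -m handwheel '0 0 -0.005 0 0 0 0.6; 0 0 -0.008 0 0 0 0.6; 0 0 -0.01 0 0 0 0.6; 0 0 -0.01 0 0 0 0.6; 0 0 -0.01 0 0 0 0.6'
python3 -m handwheel '0 0 -0.01 0 0 0 0.6; 0 0 -0.01 0 0 0 0.6; 0 0 -0.01 0 0 0 0.6; 0 0 -0.01 0 0 0 0.6; 0 0 -0.01 0 0 0 0.6'
python3 -m handwheel '0 0 -0.01 0 0 0 0.6; 0 0 -0.01 0 0 0 0.6; 0 0 -0.008 0 0 0 0.6; 0 0 -0.005 0 0 0 0.6; 0 0 -0.002 0 0 0 0.6'
python3 -m handwheel '0 0 0 0 0 0 0.6; 0 0 0 0 0 0 0.6; 0 0 0 0 0 0 0.6; 0 0 0 0 0 0 0.6; 0 0 0 0 0 0 0.6'
python3 - <<'E'
from h import *
delta([.504,.295,.24])
w=get_image("wrist");b=get_image("side")
cv2.imwrite("pics/f.png",np.hstack([crop(b,270,230,75,112,4)[:448],crop(w,250,170,140,112,4)]))
E
```

```text
clock: 16.05
tool_pos: [0.5041, 0.2955, 0.1492]
eef_rot: [-180.0, -0.1, 15.2]
wrist_force: [-0.0, -0.2, -2.5]
width: 0.0455
clock: 16.55
tool_pos: [0.5037, 0.2954, 0.1986]
eef_rot: [-180.0, -0.0, 15.2]
wrist_force: [-0.2, 0.1, -1.7]
width: 0.0455
clock: 17.05
tool_pos: [0.5041, 0.2955, 0.2335]
eef_rot: [-180.0, -0.1, 15.2]
wrist_force: [0.8, 0.2, -3.0]
width: 0.0457
clock: 17.55
tool_pos: [0.5036, 0.2953, 0.2324]
eef_rot: [180.0, 0.0, 15.2]
wrist_force: [0.5, -0.2, -2.3]
width: 0.0452
tcp [0.5036 0.2953 0.2324] [1.7999e+02 3.0000e-02 1.5230e+01] w 0.0452 F [ 0.5 -0.2 -2.3] t 17.55
tool delta [ 0.0003  0.0004 -0.0076]
```

View pics/f.png

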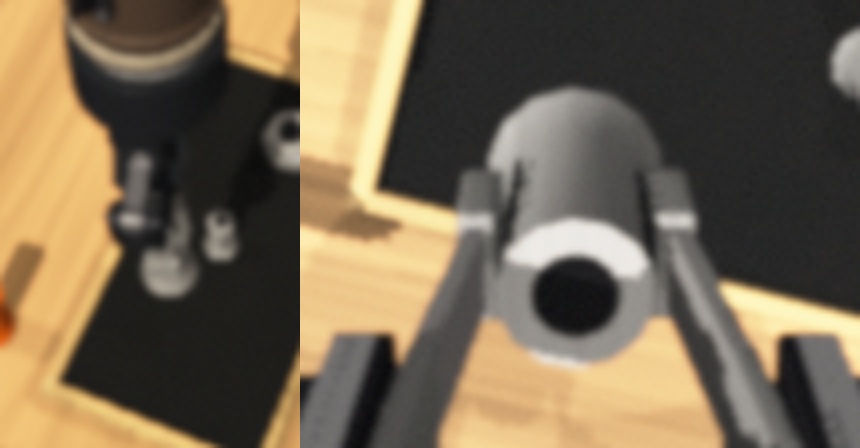

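The collet has not shifted in the jaws since the first lift: its bore is at wrist pixel (318.7,244) both times. Its underside is at about 145 mm, and the small collet and nut are still standing on the tray.

```bash
python3 -m handwheel '0 0 0 0 0 0 0.6; 0 0 0 0 0 0 0.6; 0 0 0 0 0 0 0.6' && python3 -c "from bench import *;print(job_done(),state()['width'],state()['tool_pos'])"
```

```text
clock: 17.95
tool_pos: [0.5038, 0.2954, 0.2328]
eef_rot: [180.0, -0.0, 15.2]
wrist_force: [0.4, -0.0, -2.1]
width: 0.0453
the job is handed in; nothing more can be done
the job is handed in; nothing more can be done
```

I took the tongs off their peg, closed their jaws on the big collet's shank and lifted it about 137 mm. The job was handed in at about 18 s with the collet still held.

**Height:** the collet's underside should be about 145 mm above the bench, worked out from how far the arm rose.

**Hold:** in the last pictures the collet was upright, and it had not shifted in the jaws since the first lift. The finger width was steady at 45.3 mm with a 60 N grip. The wrist carried about 2.1 N, roughly the tongs plus the collet.

**Other things:** the small collet and nut were still standing on the tray. I did not measure how far they, the dish, brush, square or sander may have moved, but nothing was seen to touch them.

**Disagreements:** the cameras differed by about 1–3 mm, which I allowed for. The jaws met the shank at 46.3 mm finger width rather than 44.5 mm, most likely because I gripped slightly high on the plates. No check failed, and the hand-in gave no verdict.

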